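Back off the ratchet stop of a carton holder

TASK

The sliding stop of the carton holder on the packing bench has been left part-way along its bar. With a fingertip press its black release paddle down and, keeping it pressed, push the stop back along the bar, away from the small carton, until it is fully home against the end block, without forcing it; then let go so that the paddle springs up again. Nothing is to be gripped or lifted, and the carton, jar, can and tape roll stay where they are.

Things in the scene. Friction and masses are not known exactly. Their poses are not given: they have to be found in the camera images.
- holder: Carton holder screwed to the bench, any yaw: grey base plate 332 x 130 x 10 mm, toothed steel bar 48 mm wide along its middle, top at 36 mm. Origin on the bench on the bar's centre line. x (level) = the way the stop must be pushed, z up. Upright fence (95 mm high, 130 wide) at x = -197 to -185 mm, with the small carton; low end block (58 mm high, 80 wide) at x = 110 to 130 mm.
- stop_jaw (a joint): Position of the sliding stop along the bar, m: 0 = nearest the carton, 0.120 = fully home against the end block. The stop is a white-painted metal saddle 100 x 80 mm with two upright plates across the bar, both 100 mm high over the bench. A ratchet blocks it towards the end block after at most 10 mm unless the paddle is held down; then it slides with about 1 N. Towards the carton it slides freely.
- release (a joint): How far the release paddle is pressed, m: 0 = up, 0.012 = bottomed. The ratchet lets go once it is past 0.005; 0.009 is a good depth to push at. Spring: about 3 N to start, 7 N at the bottom; it comes up when let go. At rest it may read up to 0.005 while its pawl rides on a tooth.
- paddle_top (a point): Centre of the top of the release paddle: ribbed black plastic, 70 mm along the bar, 44 mm across, 68 mm above the bench when up. Moves with the stop. Axes as holder. It lies at the bottom of an 80 mm gap, open above and to both sides, midway between the stop's jaw plate (100 mm wide, carton side) and its rear wall (70 mm wide, end block side): 40 mm to each.
- wall_face (a point): On the stop: middle of that face of the rear wall which looks at the paddle, 84 mm above the bench; a finger standing on the paddle pushes the stop here. Axes as holder.
- end_face (a point): Middle of the end block's face that the stop's back comes to rest against, 46 mm above the bench. The stop's back is 10 mm behind wall_face. Axes as holder.
- carton: Small closed cardboard carton, 62 x 110 x 85 mm, standing loose on the holder's base plate by the fence. Origin: centre of its underside. Leave alone.
- jar: Amber glass jar with a white lid, 64 mm across, 105 mm high, loose on the bench beside the holder. Origin: centre of its underside. Leave alone.
- can: Steel food can, 66 mm across, 100 mm high, loose on the bench beside the holder. Origin: centre of its underside. Leave alone.
- tape_roll: Brown roll of tape, a ring 90 mm across and 48 mm high lying flat, loose on the bench beside the holder. Origin: centre of its underside. Leave alone.

How it is judged:
On the way, in this order (a step that is already met when the one before it is completed fails the run):
1. the release paddle is pressed down by more than 5 mm, the stop not yet home (value of joint release above 0.005 m and value of joint stop_jaw below 0.105 m), for 0.1 s.
2. the stop is home: within 5 mm of the end block (value of joint stop_jaw above 0.115 m), for 0.1 s.
At the end, for the whole second after the job is handed in: The stop rests within 5 mm of the end block (joint stop_jaw above 0.115), the paddle is up again (within 3 mm), and the carton, jar, can and tape roll are within 20 mm of where they began (value of joint stop_jaw above 0.115 m and value of joint release below 0.003 m and velocity of joint stop_jaw between -0.01 and 0.01 m/s and distance of each of carton, jar, can, tape_roll from where it was at the start of the episode below 0.02 m); the robot touches nothing.
It fails at once if the carton, jar, can or tape roll is moved by more than 20 mm (distance of any of carton, jar, can, tape_roll from where it was at the start of the episode above 0.02 m).
It fails at once if the carton, jar, can or tape roll is lifted (height (world z) of carton above 0.022 m or height (world z) of any of jar, can, tape_roll above 0.012 m).
It fails at once if the holder is forced or gripped hard: the fingers load it with more than 60 N (contact force between the fingers and holder above 60 N).
It also fails if it takes over 35 s, if anything falls off the work surface, if the arm or the gripper's body presses on something with over 40 N, if the wrist force passes 120 N, or if a joint passes its speed limit or range.

ROBOT

A 6-joint arm with a two-finger parallel gripper is mounted at the origin on the work surface. World frame = base frame: x ahead of the robot, y to its left, z up, the work surface at z = 0. Lengths are in m, angles in rad, forces in N, time in s.
With the tool pointing down it reaches from about 0.325 to 0.925 m from the base axis. Payload 3.1 kg.
Tool frame: the origin (TCP) lies on the centre line of the jaws, within the pads' length; the fingertips stand 22 mm ahead of it and the grasp point (between the pads) lies 3 mm ahead of it; z points along the fingers, y is the line along which they close (so a half turn about z gives the same grasp; the last joint's range is limited). The gripper opens to 85 mm and grips with 20 to 120 N. Pads are 22 mm wide; open, the fingers measure 114 mm over their backs; the gripper's body (76 mm by 85 mm) begins 54 mm behind the grasp point. The pads swing forward as they close: fully open they stand 13 mm farther back than shut.
Start: joints at [-1.213, 0.217, 1.613, -0, 1.311, -0.112], TCP at [0.283, -0.557, 0.253] pointing down, gripper open.
Joint ranges: [-2.75, 2.75], [-0.78, 2.1], [0.31, 2.55], [-1.13, 4.27], [0.13, 2.63], [-2.58, 2.58]. Speed limits (rad/s): [2.79, 2.79, 3.14, 3.14, 3.14, 3.14].

INTERFACE

Orientations are given as a 3x3 rotation matrix whose columns are the frame's x, y, z axes.
In Python, from workcell import bot gives the robot as it stands.
- The arm moves only by the shell command python3 -m creep 'ROWS' [OPENING] [FORCE]. ROWS is JSON, a list that holds one entry, the list of rows, each a list of 4 numbers: the shift along the world's x, y, z in cm, then the turn about the world's z in degrees. A call has 1 to 20 rows; each row shifts and turns the commanded pose from where the row before left it; what a row does not reach is not made up. A row lasts 1/8 s, in which the tool goes at most 62.5 mm and 10.7 degrees, less where a joint would pass 70% of its speed; a pose out of reach is approached as far as the arm can. A call is refused whole if a number of a shift passes 6.25 or a number of a turn 10.7, either way. A call with a gripper value outside its range is refused whole. OPENING is the opening, from 0 (shut) to 1 (fully open), set as the call begins (- or left out, the last holds). The fingers move at their own pace and stop on an object; FORCE is the grip in N (left out, the last holds). Time passes only in rows, so rows that do not move let the fingers close. It gives the time, the measured TCP pose, the force, the opening and the grip force at its end, in the units of the state.
- bot.read_state(): the state, without advancing time (a new reading comes with each control period).
- bot.camera(name): name is "side" or "top" or "wrist"; returns a dict with "image" (420x560x3 uint8, red, green, blue), "fx", "fy", "cx", "cy" (pixels), "T" (4x4, takes a point from camera to world coordinates); the wrist camera has in their place "tool_from_camera" (4x4, takes a point from camera to tool coordinates, whose origin is the TCP and whose axes are the flange's). Camera axes: x right, y up, looking along -z (the intrinsics and any distortion apply to the point x, -y, -z); pixel columns grow to the right and rows downward; lengths in m; the calibration is good to about 2 mm. A picture is of the moment at which its call begins: read the wrist's pose just before it. There is no depth.
- bot.sign_off(): hands the job in; it is judged then, once.
The state is a dict: "time_s": time; "joint_positions": joint angles; "joint_vel": joint speeds; "joint_torque": joint torques, N m; "tool_pos": TCP position; "eef_rot": TCP orientation; "wrist_force": force on the tool from outside, world axes, zero at the start; "torque": the same for the moment, N m; "grip_width": opening from 0.0 (shut) to 1.0 (fully open); "grip_force": force on a finger pad.
Only numpy, scipy, OpenCV 4.12 (cv2) and the standard library are available. Lean on these libraries where they do the work, as an engineer would, in place of code of your own. Each camera call takes 0.05 s, during which the arm holds its last target. There are 200 camera calls.

## Working session

There is one attempt and no reset: what is moved stays moved. The work goes in short steps, Python scripts to look and compute and a shell command to move; the robot and the scene stay as the last step left them, time stands still between calls to the robot, and variables do not carry over. Pictures are saved under pics/ and viewed, at most 10 in all, crops included, and the job is handed in when it is done.

```bash
mkdir -p pics; python3 - <<'E'
from workcell import bot
import cv2,numpy as np,pickle
d={}
for n in("top","side"):
    c=bot.camera(n);d[n]=c
    cv2.imwrite(f"pics/{n}0.png",c["image"][:,:,::-1])
    print(n,[c[k] for k in("fx","fy","cx","cy")],np.round(c["T"],3).tolist(),[k for k in c])
pickle.dump(d,open("d.pkl","wb"))
s=bot.read_state();print(s["time_s"],s["tool_pos"],s["eef_rot"],s["grip_width"])
E
```

```text
top [386.15380930476897, 386.15380930476897, 282.3715597891785, 207.7214040204751] [[0.019, 0.99, -0.138, 0.478], [-1.0, 0.019, -0.007, 0.046], [-0.004, 0.138, 0.99, 0.769], [0.0, 0.0, 0.0, 1.0]] ['image', 'fx', 'fy', 'cx', 'cy', 'T']
side [390.07337111782084, 390.07337111782084, 285.01450758904167, 210.16272131056985] [[0.911, 0.247, -0.33, 0.347], [-0.412, 0.508, -0.757, -0.501], [-0.02, 0.825, 0.564, 0.507], [0.0, 0.0, 0.0, 1.0]] ['image', 'fx', 'fy', 'cx', 'cy', 'T']
0.1 [ 0.28270456 -0.5566247   0.25206675] [[ 8.91667190e-01  4.52690813e-01 -8.05743059e-04]
 [ 4.52691480e-01 -8.91664843e-01  2.05707196e-03]
 [ 2.12764819e-04 -2.19897659e-03 -9.99997560e-01]] 0.997236491105868
```

View pics/top0.png

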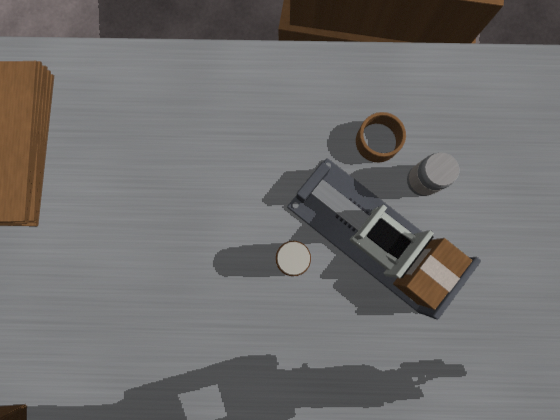

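View pics/side0.png

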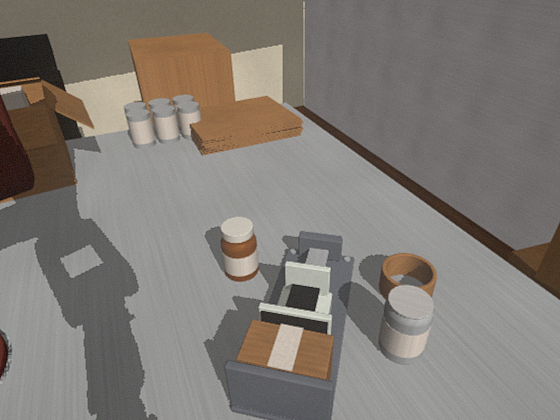

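The top view shows the paddle at about (388,238), rear wall (370,222), jaw plate (410,254), end block (314,181), carton (434,274), jar (294,258), can (434,172) and tape (382,137). The side view agrees: the paddle lies open between the two white plates. Next I measure with masks and rays.

```bash
cat > h.py <<'E'
import numpy as np,cv2
def ray(c,p,z):
    T=np.array(c["T"]);d=T[:3,:3]@np.array([(p[0]-c["cx"])/c["fx"],-(p[1]-c["cy"])/c["fy"],-1.])
    o=T[:3,3];return (o+d*(z-o[2])/d[2])
def proj(c,P):
    T=np.array(c["T"]);q=T[:3,:3].T@(np.array(P)-T[:3,3]);return c["cx"]+c["fx"]*q[0]/-q[2],c["cy"]-c["fy"]*q[1]/-q[2]
E
python3 - <<'E'
import pickle;from h import *
d=pickle.load(open("d.pkl","rb"))
for n,(x,y,w,h) in dict(top=(280,150,210,170),side=(220,220,150,200)).items():
    c=d[n];im=c["image"];g=im.max(2)
    m=np.zeros(g.shape,np.uint8);m[y:y+h,x:x+w]=(g[y:y+h,x:x+w]<14)
    k,l,s,ce=cv2.connectedComponentsWithStats(m)
    for i in range(1,k):
        if s[i,4]>60:
            r=cv2.minAreaRect(np.argwhere(l==i)[:,::-1].astype(np.float32));print(n,"dark",s[i],ce[i],[ray(c,p,.068).round(4)[:2].tolist() for p in [ce[i],*cv2.boxPoints(r)]])
    m=((g>110)&(im.min(2)>95)&(g.astype(int)-im.min(2)<40)).astype(np.uint8)
    z=np.zeros_like(m);z[y:y+h,x:x+w]=m[y:y+h,x:x+w]
    k,l,s,ce=cv2.connectedComponentsWithStats(z)
    for i in range(1,k):
        if s[i,4]>60: print(n,"white",s[i],ce[i])
c=d["top"]["image"][160:330,280:490,::-1]
cv2.imwrite("pics/crop.png",cv2.resize(np.clip(c*1.6,0,255).astype(np.uint8),None,fx=3.5,fy=3.5,interpolation=cv2.INTER_CUBIC))
E
```

```text
top dark [389 235  21  23 205] [398.83414634 245.84878049] [[0.51, -0.1608], [0.5008, -0.1393], [0.5322, -0.1631], [0.5191, -0.1807], [0.4879, -0.1568]]
top white [  280   150   210   170 10642] [438.10063898 211.80313851]
top white [312 180  49  32 697] [332.84074605 197.6097561 ]
top white [280 205  22  38 478] [287.19874477 225.08158996]
top white [357 205  56  58 714] [380.11064426 232.03781513]
top white [ 280  242  156   78 4724] [317.51143099 288.25084674]
top white [420 255  40  37 664] [439.59789157 273.05271084]
side white [ 220  220  150   72 5208] [297.18337174 242.7749616 ]
side white [ 258  247   81   88 2603] [307.35651172 287.31348444]
side white [ 220  268   49   57 1231] [240.08123477 290.82209586]
side white [ 331  312   39  108 3172] [351.86349306 374.94356873]
side white [ 267  324   37   47 1089] [285.47291093 347.08539945]
side white [226 366 107  25 334] [280.53293413 377.2994012 ]
side white [220 380  47  40 461] [230.90021692 409.03470716]
```

View pics/crop.png

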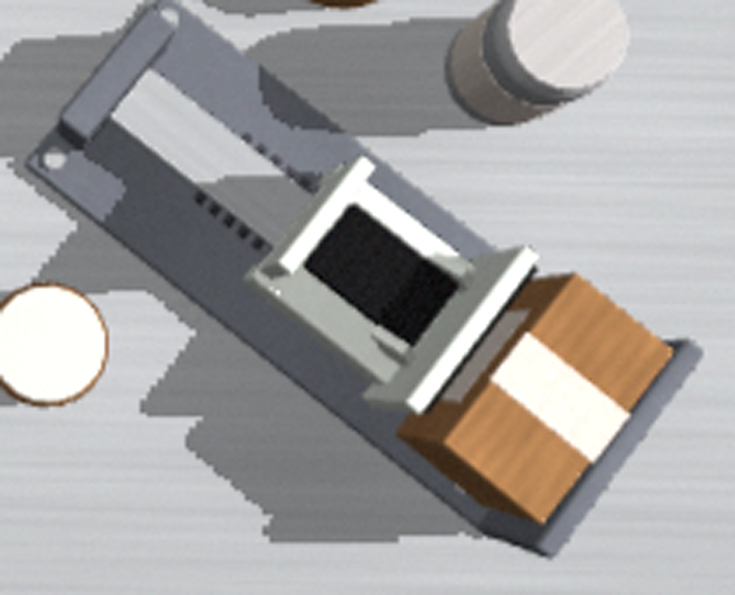

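The crop shows clearly: paddle corners at crop (352,205), (460,283), (412,345), (305,262); rear wall top from (367,162) to (282,272); jaw plate top from (531,252) to (411,408); end block top bounded by (148,3), (178,20), (80,145), (62,122).

```bash
python3 - <<'E'
import pickle;from h import *
d=pickle.load(open("d.pkl","rb"));c=d["top"]
R=lambda x,y,z:ray(c,(x/3.5+280-.4,y/3.5+160-.4),z)[:2]
P=np.array([R(*p,.066) for p in[(352,205),(460,283),(412,345),(305,262)]])
rw=np.array([R(*p,.1) for p in[(373,167),(288,275)]])   # inner top edge
jw=np.array([R(*p,.1) for p in[(525,248),(405,405)]])
eb=np.array([R(*p,.058) for p in[(178,20),(80,145)]])  # inner top edge
b=np.array([R(*p,.010) for p in[(28,160),(490,530)]])
ang=lambda v:np.degrees(np.arctan2(v[1],v[0]))
print("paddle",P.mean(0),P.round(4).tolist(),ang(P[0]-P[1]),ang(P[3]-P[2]))
for n,a in(("rw",rw),("jw",jw),("eb",eb)):print(n,a.mean(0),np.linalg.norm(a[0]-a[1]),ang(a[1]-a[0])-90)
print("base",ang(b[0]-b[1]),np.linalg.norm(b[0]-b[1]))
u=eb.mean(0)-jw.mean(0);print("axis",ang(u));u/=np.linalg.norm(u)
for n,a in(("P",P),("rw",rw),("jw",jw),("eb",eb)):print(n,a.mean(0)@u,a.mean(0)@[-u[1],u[0]])
for n,p,z in(("jar",(294,258),.105),("can",(440,170),.1),("tape",(382,137),.048)):print(n,ray(c,p,z))
# side check: project
s=d["side"]
for n,p in(("P",[*P.mean(0),.066]),("rw",[*rw.mean(0),.1]),("eb",[*eb.mean(0),.058])):print(n,np.round(proj(s,p)))
E
```

```text
paddle [ 0.52442747 -0.14350499] [[0.5599, -0.1285], [0.5203, -0.1837], [0.4879, -0.1582], [0.5296, -0.1036]] 54.35727469843437 52.60928170543176
rw [ 0.54787935 -0.10935788] 0.06950540700308877 51.8919425480141
jw [ 0.49722459 -0.17475702] 0.09881798879490206 51.93035549049927
eb [ 0.6248677  -0.01231863] 0.08656368753083783 53.081775808622524
base 52.05722190079171 0.3242293581905279
axis 51.83995007982098
P 0.21118667482196277 -0.5010170094846395
rw 0.25252612271339864 -0.4983587914863249
jw 0.16980600434434553 -0.49893710076261977
eb 0.376394952970998 -0.4989371007626197
jar [0.48422779 0.02903661 0.105     ]
can [ 0.64376448 -0.22718218  0.1       ]
tape [ 0.71997543 -0.13894023  0.048     ]
P [300. 304.]
rw [304. 268.]
eb [318. 239.]
```

```bash
python3 -m creep '[[[2.5,4.3,0,2.5],[2.5,4.3,0,2.5],[2.5,4.3,0,2.5],[2.5,4.3,0,2.5],[2.5,4.3,0,2.5],[2.5,4.3,0,2.5],[2.5,4.2,0,2.5],[2.5,4.2,0,2.5],[2.5,4.2,0,2.5],[2.4,4.2,0,2.5],[0,0,-5,0],[0,0,-3,0],[0,0,0,0],[0,0,0,0]]]' 0 20
python3 - <<'E'
from workcell import bot
import cv2,numpy as np
s=bot.read_state();print(s["time_s"],s["tool_pos"],np.round(s["eef_rot"],3).tolist(),s["wrist_force"])
c=bot.camera("side");w=bot.camera("wrist")
cv2.imwrite("pics/j1.png",np.vstack([np.clip(cv2.resize(c["image"][150:360,160:440,::-1],None,fx=2,fy=1.4*1.0)*1.4,0,255)[:300].astype(np.uint8),cv2.resize(w["image"][:,:,::-1],(560,300))]))
E
```

```text
time_s: 1.85
tool_pos: [0.5326, -0.1317, 0.1744]
eef_rot: [[0.617, 0.787, 0.001], [0.787, -0.617, -0.001], [0.0, 0.001, -1.0]]
wrist_force: [-0.2, 0.4, 0.2]
grip_width: -0.001
grip_force: 0.0
1.85 [ 0.53260891 -0.13168069  0.1743607 ] [[0.617, 0.787, 0.001], [0.787, -0.617, -0.001], [0.0, 0.001, -1.0]] [-0.17702367  0.39560523  0.2103552 ]
```

View pics/j1.png

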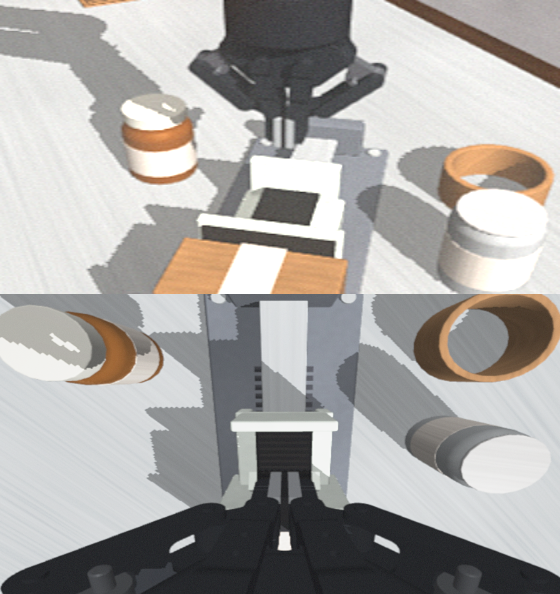

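The fingers are aligned with the bar, centred over the paddle and clear of the rear wall in the wrist view. I lower them just above the paddle, then onto it.

```bash
python3 -m creep '[[[0,0,-2.5,0],[0,0,-2.5,0],[0,0,-1.7,0],[0,0,0,0],[0,0,0,0]]]'
python3 -m creep '[[[0,0,-0.4,0],[0,0,-0.4,0],[0,0,-0.4,0],[0,0,-0.4,0],[0,0,-0.3,0],[0,0,0,0],[0,0,0,0]]]'
```

```text
time_s: 2.58
tool_pos: [0.5329, -0.1317, 0.1075]
eef_rot: [[0.617, 0.787, 0.002], [0.787, -0.617, -0.001], [0.001, 0.002, -1.0]]
wrist_force: [-1.0, 0.5, 0.2]
grip_width: 0.002
grip_force: 0.0
time_s: 3.45
tool_pos: [0.5319, -0.1312, 0.0876]
eef_rot: [[0.617, 0.787, -0.0], [0.787, -0.617, 0.0], [-0.0, -0.0, -1.0]]
wrist_force: [-2.4, 1.0, 3.4]
grip_width: 0.002
grip_force: 1.7
```

```bash
python3 -m creep '[[[0,0,-0.3,0],[0,0,-0.3,0],[0,0,0,0],[0,0,0,0]]]'
python3 -m creep '[[[0.3,0.4,0,0],[0.3,0.4,0,0],[0.3,0.4,0,0],[0.3,0.4,0,0],[0,0,0,0]]]'
```

```text
time_s: 3.95
tool_pos: [0.5321, -0.1313, 0.0815]
eef_rot: [[0.617, 0.787, 0.0], [0.787, -0.617, 0.0], [0.0, 0.0, -1.0]]
wrist_force: [-1.2, 0.9, 5.9]
grip_width: 0.001
grip_force: 2.8
time_s: 4.58
tool_pos: [0.5447, -0.115, 0.0817]
eef_rot: [[0.617, 0.787, 0.001], [0.787, -0.617, 0.0], [0.001, 0.001, -1.0]]
wrist_force: [-1.2, 1.6, 5.5]
grip_width: -0.006
grip_force: 2.7
```

```bash
python3 -m creep '[[[0.6,0.8,0,0],[0.6,0.8,0,0],[0.6,0.8,0,0],[0.6,0.8,0,0],[0.6,0.8,0,0],[0.65,0.8,0,0],[0.65,0.8,0,0],[0.65,0.8,0,0],[0.6,0.8,0,0],[0,0,0,0]]]'
python3 - <<'E'
from workcell import bot
import cv2,numpy as np
c=bot.camera("top")
cv2.imwrite("pics/t2.png",cv2.resize(np.clip(c["image"][140:330,270:490,::-1]*1.5,0,255).astype(np.uint8),None,fx=3,fy=3))
E
```

```text
time_s: 5.82
tool_pos: [0.6011, -0.0428, 0.0822]
eef_rot: [[0.616, 0.787, 0.003], [0.787, -0.616, 0.0], [0.002, 0.003, -1.0]]
wrist_force: [-1.0, 0.8, 4.9]
grip_width: -0.0
grip_force: 2.7
```

View pics/t2.png

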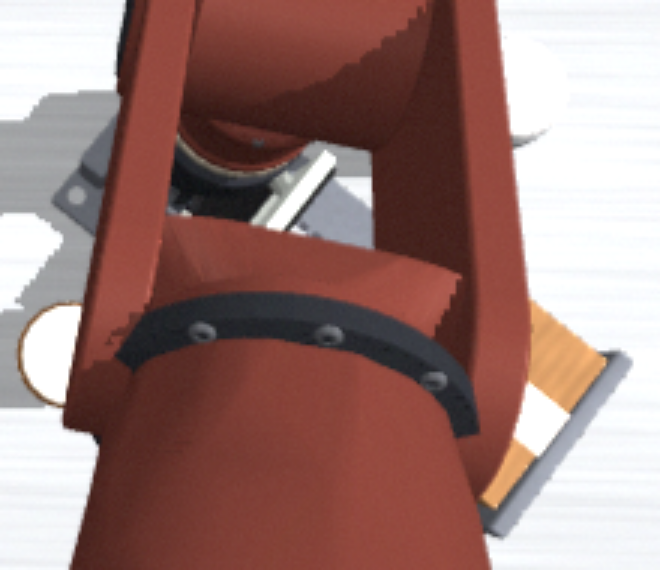

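The stop has travelled well along the bar (jaw plate at about (295,190) in the crop) and the carton has not moved. I expect about 18 mm left, so I finish in small steps and watch the force.

```bash
python3 -m creep '[[[0.25,0.3,-0.05,0],[0.25,0.3,0,0],[0.25,0.3,0,0],[0,0,0,0]]]'
python3 -m creep '[[[0.12,0.16,0,0],[0.12,0.16,0,0],[0,0,0,0]]]'
```

```text
time_s: 6.38
tool_pos: [0.6075, -0.0352, 0.0813]
eef_rot: [[0.616, 0.787, 0.001], [0.787, -0.616, -0.002], [-0.001, 0.002, -1.0]]
wrist_force: [-2.0, -2.0, 5.4]
grip_width: -0.0
grip_force: 2.8
time_s: 6.75
tool_pos: [0.6098, -0.0323, 0.0813]
eef_rot: [[0.616, 0.787, 0.001], [0.787, -0.616, -0.002], [-0.001, 0.002, -1.0]]
wrist_force: [-2.1, -1.8, 5.5]
grip_width: -0.002
grip_force: 2.8
```

```bash
python3 -m creep '[[[0.12,0.16,0,0],[0.12,0.16,0,0],[0,0,0,0]]]'
python3 -m creep '[[[0.12,0.16,0,0],[0,0,0,0]]]'
```

```text
time_s: 7.12
tool_pos: [0.6108, -0.0309, 0.0812]
eef_rot: [[0.616, 0.788, -0.003], [0.788, -0.616, -0.005], [-0.006, 0.001, -1.0]]
wrist_force: [-6.7, -8.2, 7.8]
grip_width: -0.001
grip_force: 2.8
time_s: 7.38
tool_pos: [0.6109, -0.0308, 0.0813]
eef_rot: [[0.616, 0.788, -0.006], [0.788, -0.616, -0.008], [-0.01, 0.0, -1.0]]
wrist_force: [-10.8, -12.9, 11.0]
grip_width: 0.0
grip_force: 2.8
```

Solid stop at u ≈ 0.352, close to the predicted 0.355. I take off the push load and lift straight up, so the stop isn't dragged back.

```bash
python3 -m creep '[[[-0.24,-0.32,0,0],[0,0,0,0]]]'
python3 -m creep '[[[0,0,0.4,0],[0,0,0.4,0],[0,0,0.6,0],[0,0,3,0],[0,0,5,0],[0,0,5,0],[-4,-2,3,0],[-5,-3,0,0],[-5,-4,0,0],[-5,-5,0,0],[-4,-4.5,0,0],[-2,-5,0,0],[0,-6,0,0],[0,-6,0,0],[0,-6,0,0],[0,0,0,0],[0,0,0,0]]]'
python3 - <<'E'
from workcell import bot
import cv2,numpy as np
c=bot.camera("top");s=bot.camera("side");np.savez("f.npz",i=c["image"])
a=np.clip(c["image"][140:330,270:490,::-1]*1.5,0,255).astype(np.uint8)
cv2.imwrite("pics/t3.png",cv2.resize(a,None,fx=3,fy=3,interpolation=cv2.INTER_CUBIC))
E
```

```text
time_s: 7.62
tool_pos: [0.6108, -0.031, 0.0814]
eef_rot: [[0.617, 0.787, 0.001], [0.787, -0.617, -0.002], [-0.001, 0.002, -1.0]]
wrist_force: [-2.4, -3.3, 6.1]
grip_width: 0.002
grip_force: 2.8
time_s: 9.75
tool_pos: [0.3676, -0.4366, 0.2537]
eef_rot: [[0.617, 0.787, -0.0], [0.787, -0.617, 0.003], [0.002, -0.002, -1.0]]
wrist_force: [0.3, -0.5, -0.5]
grip_width: -0.002
grip_force: 0.0
```

View pics/t3.png

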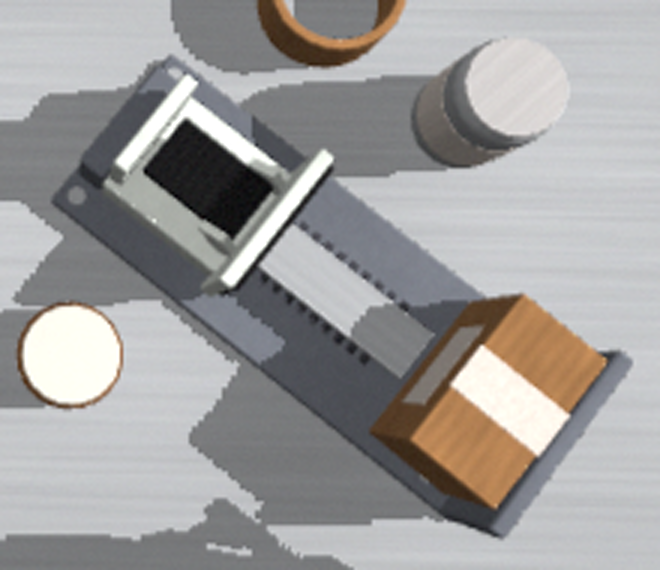

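The stop sits against the end block with no visible gap (rear wall top from (190,82) to (120,175) in the crop), and the carton, jar, can and tape are in place. One numeric check before handing in.

```bash
python3 - <<'E'
import pickle;from h import *
c=pickle.load(open("d.pkl","rb"))["top"];u=np.array([.618,.786])
R=lambda x,y,z:ray(c,(x/3+270-.4,y/3+140-.4),z)[:2]@u
print("wall",(R(197,88,.1)+R(125,180,.1))/2,"jaw",(R(320,152,.1)+R(222,286,.1))/2)
for z in(.058,.068):print("paddle",z,np.mean([R(*p,z) for p in((187,118),(275,185),(235,240),(146,170))]))
def area(im):
    m=np.zeros(im.shape[:2],np.uint8);m[150:320,280:490]=(im[150:320,280:490].max(2)<45);k,l,s,_=cv2.connectedComponentsWithStats(m);return sorted(s[1:,4])[-3:]
E
```

```text
wall 0.36329152462901837 jaw 0.28247243309621495
paddle 0.058 0.3241082978432709
paddle 0.068 0.3242097258542088
```

```bash
python3 -c "
from workcell import bot
print(bot.sign_off())"
```

```text
the job is handed in; nothing more can be done
None
```

The job is handed in, with no verdict shown: the stop was pushed along the bar with the paddle held down until it came up solid (about 17 N) at the end block, the last picture shows no gap and the carton, jar, can and tape roll in place, and the fingers lifted clear to let the paddle spring up, though I didn't measure its height.

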